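# Lock a tin into its docking tray with a sprung bar

## Task

Load the docking tray: first push the flat metal tin back along the tray floor until it sits square against the rear wall, then fit the sprung bar across the tray in front of it. The bar's fixed stud goes into the recess in the straight left wall, and its spring plunger, pressed in along the flared right wall, must spring out into the recess there; leave the bar lying on the tray floor with both ends engaged and let go. Leave the other things on the table where they are.

Things in the scene. Friction and masses are not known exactly. Their poses are not given: they have to be found in the camera images.
- dock: Docking tray fixed to the table, open to the robot: steel floor 4 mm thick (x -60 to 104, y -83 to 83 mm), grey walls up to 40 mm above the table. Origin at table height midway between the two recesses; +x points into the tray, +y to its left wall. Inner faces of the side walls at y = 65 and -65 mm, of the rear wall at x = 98 mm.
- left_recess (a point): Centre of the mouth of the left wall's recess: a blind window 20 mm wide (x), 20 mm high (7 to 27 mm above the table), 15 mm deep, closed above, so that the stud enters only along y. The left wall is straight and starts at tray x = -50 mm.
- right_recess (a point): Centre of the mouth of the right wall's recess: a blind window 17 mm wide (x), 20 mm high, 10 mm deep, closed above. The wall face is flat from it forward to tray x = -16 mm; from there a steel lead-in lip flares outwards at 24 degrees to x = -47, y = -79 mm.
- bar_center (a point): Centre of the sprung bar, 13 mm above its underside; the bar lies along its own y, z up, 0.28 kg. Square aluminium body 26 x 88 x 26 mm, at each end a dark round collar 20 mm across, 10 mm long. On the centre line: at +y a fixed steel stud, 10 mm diameter, 14 mm long; at -y a sprung plunger, 12 mm diameter, 37 mm long when out. Fitted, the bar's axes point as the tray's.
- stud_tip (a point): Round tip of the bar's fixed stud, 68 mm from the bar's centre along the bar's +y.
- plunger_tip (a point): Round, polished (slippery) tip of the sprung plunger, 91 mm from the bar's centre along the bar's -y when fully out; moves with the plunger.
- plunger (a joint): Plunger travel in m: 0 fully out, 0.020 fully in; the spring pushes with about 1 N at 0, 7 N at 0.020. About 0.015 is needed to pass the right wall's flat face, about 0.005 remains when fitted. Pushing the bar's sprung end in along the flared lip takes roughly 4 to 12 N.
- tin_center (a point): Centre of the flat closed metal tin (62 mm in x, 88 mm in y, 22 mm high, 0.3 kg), 11 mm above its underside. It stands on the tray floor, roughly square, part of the way in, where it is in the bar's way. Home against the rear wall its centre is at tray x = 67 mm, with 22 mm between it and the fitted bar.
- masking_tape: Bystander: roll of masking tape lying flat, 94 mm across, 24 mm high; origin at its underside.
- usb_adapter: Bystander: small black mains adapter, 34 x 52 x 26 mm; origin at its underside.
- torch: Bystander: black and red hand lamp lying down, 39 x 125 x 39 mm; origin at its underside.

How it is judged:
By the outcome, as a careful person would: the job done as asked, in the order asked, and still so for the second after the job is handed in, with the robot touching nothing.
It also fails if it takes over 64 s, if anything falls off the work surface, if the arm or the gripper's body presses on something with over 40 N, if the wrist force passes 120 N, or if a joint passes its speed limit or range.

## Robot

A 7-joint arm with a two-finger parallel gripper is mounted at the origin on a cart in front of the work surface, level with it; the furniture and walls round the work are solid. World frame = base frame: x ahead of the robot, y to its left, z up, the work surface at z = 0. Lengths are in m, angles in rad, forces in N, time in s.
With the tool pointing down it reaches from about 0.35 to 0.9 m from the base axis. Payload 19.9 kg.
Tool frame: the origin (TCP) lies at the very end of the fingers, on their centre line; the grasp point (between the pads) lies 19 mm behind it; z points along the fingers, y is the line along which they close (so a half turn about z gives the same grasp; the last joint's range is limited). The gripper opens to 94 mm and grips with 3 to 60 N. Pads are 16 mm wide; open, the fingers measure 119 mm over their backs; the gripper's body (75 mm by 177 mm) begins 78 mm behind the grasp point.
Start: joints at [1.24, 0.417, -0.01, 1.614, 0.005, 1.111, -0.053], TCP at [0.178, -0.599, 0.205] pointing down, gripper open.
Joint ranges: [-2.81, 2.81], [-0.39, 2.02], [-1.27, 1.25], [0.06, 2.57], [-1.19, 4.33], [0.19, 2], [-2.82, 2.82]. Speed limits (rad/s): [1.89, 1.89, 2.39, 2.39, 3.01, 3.01, 3.01].

## Interface

Orientations are given as a 3x3 rotation matrix whose columns are the frame's x, y, z axes.
In Python, from cell import get_state, get_image, camera_params, close_job gives the robot as it stands.
- The arm moves only by the tool send_rows, never from a script. Its arguments are lists of equal length, an entry for each row: "fingers": the gripper command: -1 is fully open, 1 is shut, values between are in proportion; "xyz": the shift along the tool's x, y, z in mm, a list of three; "rot": the turn, a rotation vector about the tool's x, y, z in degrees, a list of three. In form: {"fingers": [fingers, ...], "xyz": [[x, y, z], ...], "rot": [[ax, ay, az], ...]}. A call has 1 to 12 rows; each row shifts and turns the commanded pose from where the row before left it, along the tool's axes as they then stand; what a row does not reach is not made up. A row lasts 1/10 s, in which the tool goes at most 50 mm and 8.59 degrees, less where a joint would pass 70% of its speed; a pose out of reach is approached as far as the arm can. A call with a gripper value outside its range is refused whole. The fingers move at their own pace and stop on an object; "squeeze" is the grip in N (left out, the last holds). Time passes only in rows, so rows that do not move let the fingers close. It gives the time, the measured TCP pose, the force, the opening and the grip force at its end, in the units of the state.
- get_state(): the state, without advancing time (a new reading comes with each control period).
- get_image(name): name is "scene" or "top" or "wrist"; returns (picture, depth): 400x640x3 uint8, red, green, blue; 400x640 float32, m along the optical axis (not along the pixel's ray), 0 where there is no reading.
- camera_params(name): a dict with "fx", "fy", "cx", "cy" (pixels), "R" (3x3) and "t" (3): a world point X has camera coordinates R X + t; the wrist camera has in their place "tool_from_camera" (4x4, takes a point from camera to tool coordinates, whose origin is the TCP and whose axes are the flange's). Camera axes: x right, y down, z forward; pixel columns grow to the right and rows downward; lengths in m; the calibration is good to about 2 mm. A picture is of the moment at which its call begins: read the wrist's pose just before it. camera_params takes no time and is no camera call.
- close_job(): hands the job in; it is judged then, once.
The state is a dict: "time_s": time; "qpos": joint angles; "joint_velocities": joint speeds; "tau": joint torques, N m; "tool_pos": TCP position; "ee_rot": TCP orientation; "force": force on the tool from outside, world axes, zero at the start; "moment": the same for the moment, N m; "finger_gap": finger opening in m; "grip_force": force on a finger pad.
Only numpy, scipy, OpenCV 4.12 (cv2) and the standard library are available. Lean on these libraries where they do the work, as an engineer would, in place of code of your own. Each camera call takes 0.05 s, during which the arm holds its last target. There are 200 camera calls.

## Working session

There is one attempt and no reset: what is moved stays moved. The work goes in short steps, Python scripts to look and compute and a tool call to move; the robot and the scene stay as the last step left them, time stands still between calls to the robot, and variables do not carry over. Pictures are saved under pics/ and viewed, at most 10 in all, crops included, and the job is handed in when it is done.

Besides the shell and the picture viewer there is one more tool, called after "Call:" as name(argument=value, ...), one argument or row to a line, values as JSON. send_rows: Moves the arm, as the interface text tells. Its arguments: {"type":"object","properties":{"fingers":{"type":"array","items":{"type":"number"}},"xyz":{"type":"array","items":{"type":"array","items":{"type":"number"}}},"rot":{"type":"array","items":{"type":"array","items":{"type":"number"}}},"squeeze":{"type":"number"}},"required":["fingers","xyz","rot"]}

```bash
mkdir -p pics; ls
python3 - <<'E'
from cell import *
import cv2,numpy as np
s=get_state();print(s['time_s'],s['tool_pos'],np.round(s['ee_rot'],3),s['finger_gap'])
for n in['top','scene']:
    im,d=get_image(n);cv2.imwrite(f'pics/{n}0.png',im[:,:,::-1]);np.savez(f'{n}0.npz',im=im,d=d)
    p=camera_params(n);print(n,p)
print(camera_params('wrist'))
E
```

```text
pics
0.0 [ 0.1778629  -0.59875568  0.20481831] [[ 0.959  0.285 -0.   ]
 [ 0.285 -0.959  0.001]
 [-0.    -0.001 -1.   ]] 0.09418491503870087
top {'fx': 437.34544700673706, 'fy': 437.34544700673706, 'cx': 319.6574669032943, 'cy': 197.68517949159065, 'R': array([[ 0.02610405, -0.99961407, -0.00950204],
       [-0.99154471, -0.02468234, -0.12739653],
       [ 0.12711283,  0.01274726, -0.99180635]]), 't': array([0.27079024, 0.56365384, 1.00788035])}
scene {'fx': 480.5054025272371, 'fy': 480.5054025272371, 'cx': 316.27655671357456, 'cy': 199.92151330414, 'R': array([[-0.73907055, -0.67357349,  0.00857176],
       [-0.396832  ,  0.42506632, -0.81353733],
       [ 0.54433361, -0.60466303, -0.58144952]]), 't': array([0.57846446, 0.15410227, 0.94383658])}
{'fx': 297.919653865632, 'fy': 297.919653865632, 'cx': 316.8389809804308, 'cy': 195.63326001992706, 'tool_from_camera': array([[ 1.33692431e-04, -9.61861041e-01, -2.73538515e-01,
         8.00546685e-02],
       [ 9.99999990e-01,  1.17779812e-04,  7.45950424e-05,
         5.22384991e-05],
       [-3.95327503e-05, -2.73538523e-01,  9.61861048e-01,
        -1.79134057e-01],
       [ 0.00000000e+00,  0.00000000e+00,  0.00000000e+00,
         1.00000000e+00]])}
```

View pics/top0.png

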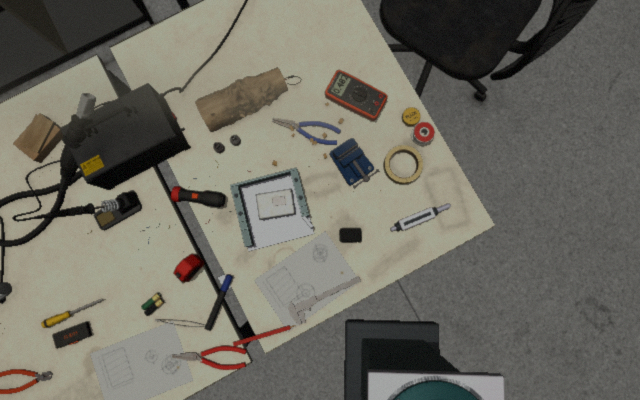

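View pics/scene0.png

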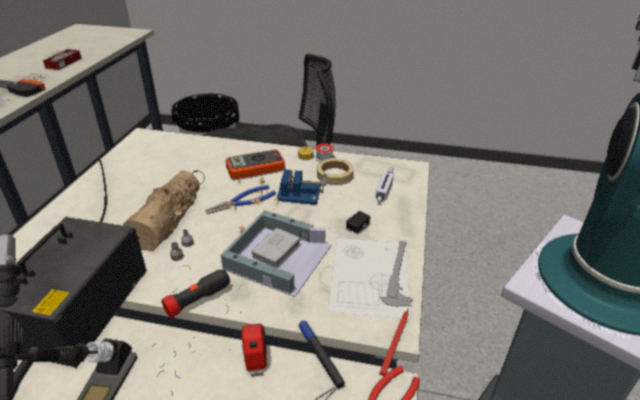

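The dock is at about (272,207) in the top view with the tin inside it. The bar is at about (420,218), near the table edge. I'll enlarge both.

```bash
cat > h.py <<'E'
import numpy as np,cv2
from cell import *
P={n:camera_params(n) for n in('top','scene')}
def ray(n,u,v,z):
    p=P[n];d=p['R'].T@np.array([(u-p['cx'])/p['fx'],(v-p['cy'])/p['fy'],1]);c=-p['R'].T@p['t']
    return c+d*(z-c[2])/d[2]
def proj(n,X):
    p=P[n];c=p['R']@np.array(X)+p['t'];return p['fx']*c[0]/c[2]+p['cx'],p['fy']*c[1]/c[2]+p['cy']
E
python3 - <<'E'
from h import *
im=np.load('top0.npz')['im'][:,:,::-1]
a=cv2.resize(im[160:255,222:322],None,fx=4,fy=4,interpolation=cv2.INTER_CUBIC)
b=cv2.resize(im[180:255,375:465],None,fx=4,fy=4,interpolation=cv2.INTER_CUBIC)
o=np.zeros((380,760,3),np.uint8);o[:380,:400]=a;o[:300,400:]=b;cv2.imwrite('pics/crop1.png',o)
for q in[(390,230),(450,206),(420,218)]:print(ray('top',*q,0.013))
for q in[(272,207),(232,186),(302,170),(313,233),(243,249)]:print(ray('top',*q,0.04))
E
```

```text
[0.48512463 0.11319033 0.013     ]
[ 0.54718796 -0.03220598  0.013     ]
[0.51606804 0.04069893 0.013     ]
[0.53106144 0.39784065 0.04      ]
[0.57922292 0.49580402 0.04      ]
[0.62225604 0.32923415 0.04      ]
[0.47184725 0.29855194 0.04      ]
[0.43007996 0.46213671 0.04      ]
```

View pics/crop1.png

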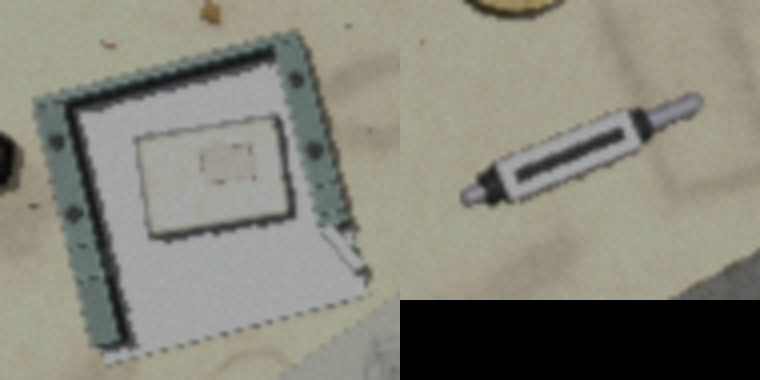

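```bash
cat >> h.py <<'E'
def fit(L,W):
    L=np.array(L)[:,:2];W=np.array(W)[:,:2];l=L-L.mean(0);w=W-W.mean(0)
    a=np.arctan2((l[:,0]*w[:,1]-l[:,1]*w[:,0]).sum(),(l*w).sum())
    R=np.array([[np.cos(a),-np.sin(a)],[np.sin(a),np.cos(a)]]);t=W.mean(0)-R@L.mean(0)
    return a,t,W-(L@R.T+t)
E
python3 - <<'E'
from h import *
px=[(231.25,185.5),(296.5,168.25),(248.25,250.5),(314.5,233)]
z=[.04,.04,.004,.004];L=np.array([(104,83),(104,-83),(-60,83),(-60,-83)])/1e3
W=[ray('top',*p,h) for p,h in zip(px,z)]
a,t,r=fit(L,W);print(np.degrees(a),t,r*1e3)
R=np.array([[np.cos(a),-np.sin(a)],[np.sin(a),np.cos(a)]])
# tin top corners crop
for c in[(137,137),(277,115),(293,215),(152,238)]:
    w=ray('top',222+c[0]/4,160+c[1]/4,.026);print('tin',1e3*(R.T@(w[:2]-t)))
s=np.array(ray('top',390,229.25,.013));p=ray('top',450.75,205.5,.013)
d=(s-p)/np.linalg.norm(s-p);print('len',np.linalg.norm(s-p),'c',s-d*.068,np.degrees(np.arctan2(-d[0],d[1])))
E
```

```text
16.25604203221464 [0.50568778 0.39181449] [[-1.905781   -2.94145861]
 [-2.55175125  1.35623914]
 [ 2.16093077  1.09924248]
 [ 2.29660148  0.48597698]]
tin [67.81940139 29.33763402]
tin [ 59.14185741 -55.97814564]
tin [ -2.25148305 -50.28282248]
tin [ 5.98261951 35.12250613]
len 0.15957598374268978 c [0.51315327 0.05045714 0.013     ] 22.67632164596516
```

Call:
send_rows(
  fingers=[-1,-1,-1,-1,-1,-1,-1,-1,-1,-1,-1],
  xyz=[
    [30,-30,0],
    [30,-30,0],
    [30,-30,0],
    [30,-30,0],
    [30,-30,0],
    [30,-30,0],
    [30,-30,0],
    [30,-30,0],
    [30,-30,0],
    [30,-30,0],
    [30,-30,0],
  ],
  rot=[
    [0,0,0],
    [0,0,0],
    [0,0,0],
    [0,0,0],
    [0,0,0],
    [0,0,0],
    [0,0,0],
    [0,0,0],
    [0,0,0],
    [0,0,0],
    [0,0,0],
  ],
)

```text
time_s: 1.2
tool_pos: [0.4007, -0.1871, 0.2055]
ee_rot: [[0.959, 0.285, -0.0], [0.285, -0.959, -0.0], [-0.0, 0.0, -1.0]]
force: [1.1, -0.7, 0.2]
finger_gap: 0.0939
grip_force: 0.0
```

Call:
send_rows(
  fingers=[-1,-1,-1,-1,-1,-1,-1],
  xyz=[
    [30,-30,0],
    [30,-30,0],
    [30,-30,0],
    [30,-30,0],
    [30,-30,0],
    [30,-30,0],
    [0,0,0],
  ],
  rot=[
    [0,0,0],
    [0,0,0],
    [0,0,0],
    [0,0,0],
    [0,0,0],
    [0,0,0],
    [0,0,0],
  ],
)

```text
time_s: 1.9
tool_pos: [0.5228, 0.0402, 0.2052]
ee_rot: [[0.957, 0.29, 0.0], [0.29, -0.957, 0.002], [0.001, -0.002, -1.0]]
force: [-0.9, -0.9, 0.1]
finger_gap: 0.0941
grip_force: 0.0
```

```bash
cat >> h.py <<'E'
def wcam():
    s=get_state();im,d=get_image('wrist');p=camera_params('wrist')
    T=np.eye(4);T[:3,:3]=s['ee_rot'];T[:3,3]=s['tool_pos'];return im,d,T@p['tool_from_camera'],p
def wray(C,p,u,v,z):
    d=C[:3,:3]@np.array([(u-p['cx'])/p['fx'],(v-p['cy'])/p['fy'],1]);c=C[:3,3];return c+d*(z-c[2])/d[2]
E
python3 - <<'E'
from h import *
im,d,C,p=wcam();s=get_state();print(s['time_s'],s['tool_pos'],s['ee_rot'],s['qpos'])
cv2.imwrite('pics/w1.png',im[:,:,::-1]);np.savez('w1.npz',im=im,d=d,C=C)
E
```

```text
1.95 [0.52189049 0.03749    0.20497688] [[ 9.57479791e-01  2.88499216e-01 -8.08081206e-04]
 [ 2.88500020e-01 -9.57479170e-01  1.17392596e-03]
 [-4.35044203e-04 -1.35714183e-03 -9.99998984e-01]] [ 0.30654174  0.27322835 -0.51314582  1.8516923   0.15128952  1.05595514
 -1.54373718]
```

View pics/w1.png

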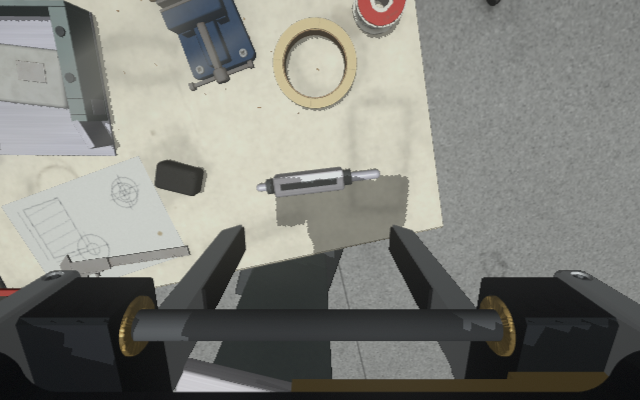

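The bar is clear here: stud tip (257,187), plunger tip (381,174). Next I'll move over the dock.

Call:
send_rows(
  fingers=[-1,-1,-1,-1,-1,-1,-1,-1,-1,-1,-1],
  xyz=[
    [6,-38,0],
    [6,-38,0],
    [6,-38,0],
    [6,-38,0],
    [6,-38,0],
    [6,-38,0],
    [6,-38,0],
    [6,-38,0],
    [6,-38,0],
    [0,0,0],
    [0,0,0],
  ],
  rot=[
    [0,0,0],
    [0,0,0],
    [0,0,0],
    [0,0,0],
    [0,0,0],
    [0,0,0],
    [0,0,0],
    [0,0,0],
    [0,0,0],
    [0,0,0],
    [0,0,0],
  ],
)

```text
time_s: 3.05
tool_pos: [0.4759, 0.3777, 0.205]
ee_rot: [[0.958, 0.285, -0.001], [0.285, -0.958, -0.001], [-0.001, 0.001, -1.0]]
force: [-0.5, -0.4, 0.1]
finger_gap: 0.094
grip_force: 0.0
```

Run:
```python
from h import *
p=camera_params('wrist');C=np.load('w1.npz')['C']
s=wray(C,p,257,187,.013);q=wray(C,p,381,174,.013);d=(s-q)/np.linalg.norm(s-q);print(s,q,'len',np.linalg.norm(s-q),'c',s-d*.068,np.degrees(np.arctan2(-d[0],d[1])))
im,d,C,p=wcam();s=get_state();print(s['time_s'],s['tool_pos'],s['ee_rot'],s['qpos'])
cv2.imwrite('pics/w2.png',im[:,:,::-1]);np.savez('w2.npz',im=im,d=d,C=C)
```

```text
[0.48702491 0.11014341 0.013     ] [ 0.54940365 -0.03643734  0.013     ] len 0.15930168015480606 c [0.51365209 0.0475735  0.013     ] 23.052607970384713
3.1 [0.47644046 0.37682676 0.20510776] [[ 9.58877024e-01  2.83821712e-01 -2.96666404e-04]
 [ 2.83821275e-01 -9.58876636e-01 -1.03993523e-03]
 [-5.79622681e-04  9.12969764e-04 -9.99999415e-01]] [-0.25466309  0.45358548 -0.62106937  1.64266799  0.28520384  1.13837947
 -2.23175361]
```

View pics/w2.png

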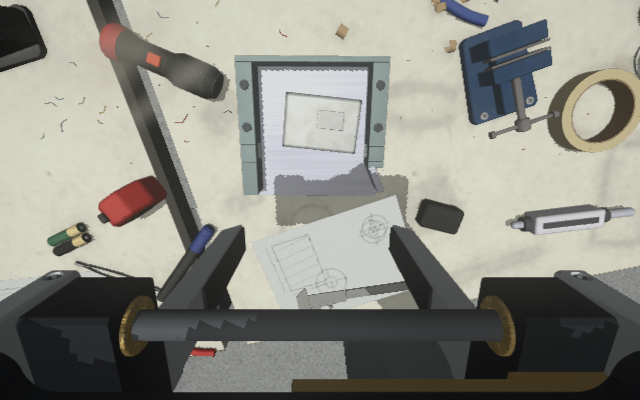

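Tray in view: rear wall along row 56 from (236,56) to (390,56), floor front corners near (243,194) and (383,192). The tin spans (285,93) to (360,152). I'll refine with the wrist depth.

```bash
cat > m.py <<'E'
from h import *
def cloud(d,C,p):
    v,u=np.mgrid[0:400,0:640];k=d>0
    c=np.stack([(u-p['cx'])/p['fx']*d,(v-p['cy'])/p['fy']*d,d],-1)[k]
    return c@C[:3,:3].T+C[:3,3],u[k],v[k]
def toT(W,a,t):
    R=np.array([[np.cos(a),-np.sin(a)],[np.sin(a),np.cos(a)]]);return 1e3*(W[:,:2]-t)@R
E
python3 - <<'E'
from m import *
f=np.load('w2.npz');p=camera_params('wrist');W,u,v=cloud(f['d'],f['C'],p)
a,t=np.radians(16.25),np.array([.5057,.3918]);q=toT(W,a,t);z=W[:,2]*1e3
near=(abs(q[:,0]-20)<110)&(abs(q[:,1])<110)
fl=near&(abs(q[:,0]+40)<10)&(abs(q[:,1])<30);print('floor z',np.median(z[fl]))
tb=near&(q[:,0]<-85);print('table z',np.median(z[tb]))
w=near&(z>33)&(z<47);print('wall z',np.median(z[w]),w.sum())
print('wall ext',np.percentile(q[w],[0.5,1,99,99.5],axis=0))
# left wall faces at bins, rear wall faces
for x in(-35,-10,20,50,80):
    b=w&(abs(q[:,0]-x)<5);l=q[b&(q[:,1]>0),1];r=q[b&(q[:,1]<0),1];print(x,l.min() if len(l) else 0,l.max() if len(l) else 0,r.min() if len(r) else 0,r.max() if len(r) else 0)
for y in(-50,-20,20,50):
    b=w&(abs(q[:,1]-y)<5)&(q[:,0]>60);print('rear',y,q[b,0].min(),q[b,0].max())
ti=near&(z>20)&(z<32)&(abs(q[:,0]-33)<48)&(abs(q[:,1]+10)<55)
r=cv2.minAreaRect(q[ti].astype(np.float32));print('tin',np.median(z[ti]),ti.sum(),r)
# bar too
q=W[:,:2];b=(abs(q[:,0]-.513)<.1)&(abs(q[:,1]-.047)<.1)&(z>12)&(z<40)
print('bar',np.percentile(z[b],[5,50,95]),b.sum())
b&=z>20;r=cv2.minAreaRect((q[b]*1e3).astype(np.float32));print(r)
E
```

```text
floor z 3.85410589227414
table z -0.24464962839590432
wall z 39.796035447091064 5282
wall ext [[-47.60545026 -81.91395219]
 [-45.34061699 -81.57942387]
 [103.54199464  83.34731347]
 [103.78983075  83.6806542 ]]
-35 65.39687506426725 84.08678448201435 -83.17333476833537 -71.68279708396284
-10 65.38211494554494 83.4569965696998 -81.57273372255308 -64.06785410368518
20 65.35225414467072 83.7663048172161 -81.82015031491694 -64.07417008921726
50 65.55791442913537 83.91382339773425 -82.05589147936614 -63.9824021098297
80 65.52752834441533 109.77223874381475 -82.13847223204156 -63.947153859839446
rear -50 98.083915713515 103.8706757853191
rear -20 98.13001429859438 103.54979412472801
rear 20 97.98235578576852 103.52300743540671
rear 50 97.80261370272909 103.2976657918166
tin 25.794965709207002 4124 ((32.66252899169922, -13.861690521240234), (95.56328582763672, 101.55763244628906), 0.4450863301753998)
bar [14.46883874 24.25546431 26.8394736 ] 2619
((555.3810424804688, 44.155616760253906), (130.2262420654297, 126.2248764038086), 6.577694416046143)
```

Call:
send_rows(
  fingers=[-0.28,-0.28,-0.28,-0.28,-0.28,-0.28,-0.28,-0.28],
  xyz=[
    [2,3,30],
    [0,0,40],
    [0,0,40],
    [0,0,35],
    [0,0,25],
    [0,0,15],
    [0,0,10],
    [0,0,0],
  ],
  rot=[
    [0,0,0.25],
    [0,0,0],
    [0,0,0],
    [0,0,0],
    [0,0,0],
    [0,0,0],
    [0,0,0],
    [0,0,0],
  ],
)

```text
time_s: 3.9
tool_pos: [0.479, 0.3751, 0.0101]
ee_rot: [[0.96, 0.28, -0.001], [0.28, -0.96, -0.001], [-0.001, 0.0, -1.0]]
force: [-0.3, 0.3, 1.0]
finger_gap: 0.0604
grip_force: 0.0
```

Call:
send_rows(
  fingers=[-0.28,-0.28,-0.28,-0.28,-0.28,-0.28,-0.28,-0.28,-0.28,-0.28],
  xyz=[
    [5,0,0],
    [5,0,0],
    [5,0,0],
    [5,0,0],
    [5,0,0],
    [5,0,0],
    [5,0,0],
    [5,0,0],
    [5,0,0],
    [3,0,0],
  ],
  rot=[
    [0,0,0],
    [0,0,0],
    [0,0,0],
    [0,0,0],
    [0,0,0],
    [0,0,0],
    [0,0,0],
    [0,0,0],
    [0,0,0],
    [0,0,0],
  ],
)

```text
time_s: 4.9
tool_pos: [0.5253, 0.3896, 0.0105]
ee_rot: [[0.96, 0.281, -0.0], [0.281, -0.96, 0.0], [0.0, -0.0, -1.0]]
force: [-2.4, -0.9, 1.9]
finger_gap: 0.0601
grip_force: 1.5
```

Call:
send_rows(
  fingers=[-0.28,-0.28,-0.28,-0.28,-0.28,-0.28,-0.28],
  xyz=[
    [2,0,0],
    [2,0,0],
    [2,0,0],
    [1,0,0],
    [1,0,0],
    [1,0,0],
    [0,0,0],
  ],
  rot=[
    [0,0,0],
    [0,0,0],
    [0,0,0],
    [0,0,0],
    [0,0,0],
    [0,0,0],
    [0,0,0],
  ],
)

```text
time_s: 5.6
tool_pos: [0.5332, 0.3918, 0.0104]
ee_rot: [[0.96, 0.281, -0.001], [0.281, -0.96, -0.0], [-0.001, 0.0, -1.0]]
force: [-4.9, -1.7, 3.9]
finger_gap: 0.06
grip_force: 2.3
```

Call:
send_rows(
  fingers=[-0.28,-0.28,-0.28,-0.28,-0.28],
  xyz=[
    [1,0,0],
    [1,0,0],
    [1,0,0],
    [0,0,0],
    [0,0,0],
  ],
  rot=[
    [0,0,0],
    [0,0,0],
    [0,0,0],
    [0,0,0],
    [0,0,0],
  ],
)

```text
time_s: 6.1
tool_pos: [0.5333, 0.3919, 0.0103]
ee_rot: [[0.96, 0.282, -0.005], [0.281, -0.96, -0.003], [-0.006, 0.002, -1.0]]
force: [-22.6, -11.5, 19.3]
finger_gap: 0.0602
grip_force: 12.5
```

Call:
send_rows(
  fingers=[-0.28,-0.28,-0.28,-0.28,-1,-1,-1,-1,-1,-1],
  xyz=[
    [-3,0,0],
    [-10,0,0],
    [-15,0,0],
    [-20,0,-10],
    [-12,0,-35],
    [0,0,-40],
    [0,0,-40],
    [0,0,-40],
    [0,0,-30],
    [0,0,0],
  ],
  rot=[
    [0,0,0],
    [0,0,0],
    [0,0,0],
    [0,0,0],
    [0,0,0],
    [0,0,0],
    [0,0,0],
    [0,0,0],
    [0,0,0],
    [0,0,0],
  ],
)

```text
time_s: 7.1
tool_pos: [0.4799, 0.3772, 0.2097]
ee_rot: [[0.96, 0.28, 0.006], [0.28, -0.96, 0.004], [0.006, -0.002, -1.0]]
force: [0.7, -0.0, 0.7]
finger_gap: 0.0943
grip_force: 0.0
```

Run:
```python
from m import *
im,d,C,p=wcam();s=get_state();print(s['time_s'],s['tool_pos'],s['qpos']);np.savez('w3.npz',im=im,d=d,C=C)
W,u,v=cloud(d,C,p);a,t=np.radians(16.25),np.array([.5055,.3925]);q=toT(W,a,t);z=W[:,2]*1e3
for x in(20,50,80):
    b=(z>36)&(z<44)&(abs(q[:,0]-x)<5)&(abs(q[:,1])<90);print(x,q[b&(q[:,1]>0),1].min(),q[b&(q[:,1]<0),1].max())
for y in(-50,-20,20,50):
    b=(z>36)&(z<44)&(abs(q[:,1]-y)<5)&(abs(q[:,0]-95)<30);print('rear',y,q[b,0].min())
b=(abs(z-26)<4)&(abs(q[:,0]-60)<34)&(abs(q[:,1])<60)
for y in(-45,-30,-10,10,25):
    k=b&(abs(q[:,1]-y)<4);print('tin',y,np.percentile(q[k,0],[1,99]) if k.sum() else 0)
print(np.percentile(q[b,1],[.5,99.5]))
cv2.imwrite('pics/w3.png',cv2.resize(im[30:230,200:440,::-1],None,fx=3,fy=3,interpolation=cv2.INTER_CUBIC))
```

```text
7.15 [0.47930081 0.37639005 0.20726288] [-0.24866582  0.45307653 -0.62496346  1.63918837  0.28729658  1.13873392
 -2.23284067]
20 65.00758484397556 -64.90575913838687
50 64.88503490094011 -64.96871938688403
80 64.81314763964366 -64.64337062944574
rear -50 98.158654722467
rear -20 98.20308652935718
rear 20 98.02534350710872
rear 50 97.99290202968378
tin -45 [37.3794362  93.69179656]
tin -30 [37.38584705 93.82131668]
tin -10 [37.38264414 93.74595467]
tin 10 [37.35361831 93.73901909]
tin 25 [37.34045689 93.82486562]
[-51.19965297  35.1896211 ]
```

View pics/w3.png

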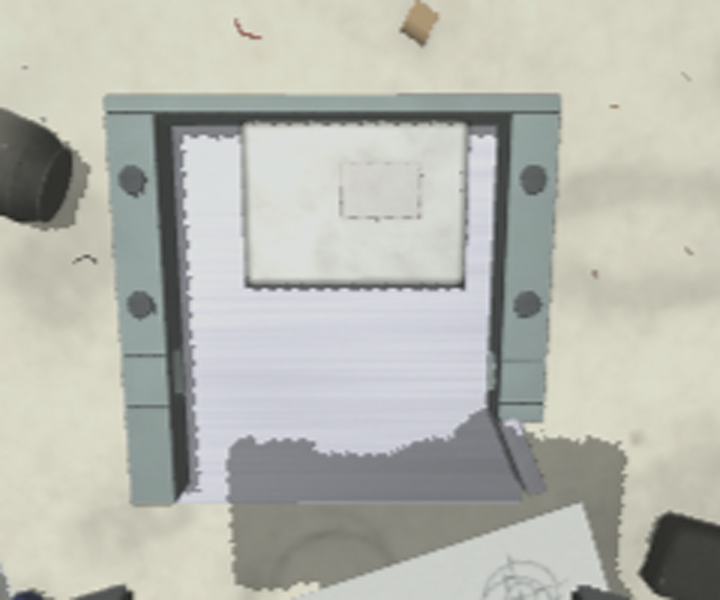

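The tin is square and flush against the rear wall, with its front edge even across the width. Next is the bar.

Call:
send_rows(
  fingers=[-1,-1,-1,-1,-1,-1,-1,-1,-1],
  xyz=[
    [-6.2,39.2,0],
    [-6.2,39.2,0],
    [-6.2,39.2,0],
    [-6.2,39.2,0],
    [-6.2,39.2,0],
    [-6.2,39.2,0],
    [-6.2,39.2,0],
    [-6.2,39.2,0],
    [-6.2,39.2,0],
  ],
  rot=[
    [0,0,0],
    [0,0,0],
    [0,0,0],
    [0,0,0],
    [0,0,0],
    [0,0,0],
    [0,0,0],
    [0,0,0],
    [0,0,0],
  ],
)

```text
time_s: 8.05
tool_pos: [0.5235, 0.0198, 0.2044]
ee_rot: [[0.96, 0.28, -0.001], [0.28, -0.96, -0.0], [-0.001, -0.0, -1.0]]
force: [0.8, 0.9, -0.4]
finger_gap: 0.0941
grip_force: 0.0
```

Call:
send_rows(
  fingers=[-1,-1,-1,-1,-1,-1,-1,-1,-1,-1,-1,-1],
  xyz=[
    [0,0,8],
    [0,0,8],
    [0,0,8],
    [0,0,8],
    [0,0,8],
    [0,0,8],
    [0,0,8],
    [0,0,8],
    [0,0,8],
    [0,0,8],
    [0,0,0],
    [0,0,0],
  ],
  rot=[
    [0,0,8.3],
    [0,0,8.3],
    [0,0,8.3],
    [0,0,8.3],
    [0,0,8.3],
    [0,0,8.3],
    [0,0,8.3],
    [0,0,8.3],
    [0,0,8.3],
    [0,0,8.3],
    [0,0,0],
    [0,0,0],
  ],
)

```text
time_s: 9.25
tool_pos: [0.5227, 0.0227, 0.1272]
ee_rot: [[0.465, -0.885, -0.006], [-0.885, -0.465, -0.0], [-0.002, 0.005, -1.0]]
force: [-0.2, 0.2, -0.1]
finger_gap: 0.0941
grip_force: 0.0
```

Run:
```python
from m import *
im,d,C,p=wcam();s=get_state();print(s['time_s'],s['tool_pos'],s['ee_rot'],s['qpos']);np.savez('w4.npz',im=im,d=d,C=C)
W,u,v=cloud(d,C,p);z=W[:,2]*1e3;q=W[:,:2]*1e3
b=(abs(q[:,0]-513)<90)&(abs(q[:,1]-45)<90)&(v<330)
print(np.median(z[b]))
k=b&(abs(z-26)<2.5);
m=np.zeros((400,640),np.uint8);m[v[k],u[k]]=255
n,l,st,ce=cv2.connectedComponentsWithStats(m);i=1+st[1:,4].argmax();print(st[i])
kk=k&(l[v,u]==i);print(cv2.minAreaRect(q[kk].astype(np.float32)),np.median(z[kk]))
cv2.imwrite('pics/w4.png',im[:,:,::-1])
```

```text
9.3 [0.52288488 0.02251232 0.12744021] [[ 4.64540121e-01 -8.85536305e-01 -5.28476907e-03]
 [-8.85548103e-01 -4.64547637e-01  2.22400474e-04]
 [-2.65197068e-03  4.57660328e-03 -9.99986011e-01]] [ 0.00909949  0.3375198  -0.13192829  1.93158513  0.05541631  0.88118854
 -2.80943865]
159.46124232689007
[ 298  178   31   83 2029]
((513.7911987304688, 48.47603988647461), (25.68818473815918, 87.35485076904297), 23.716840744018555) 25.832265361734997
```

View pics/w4.png

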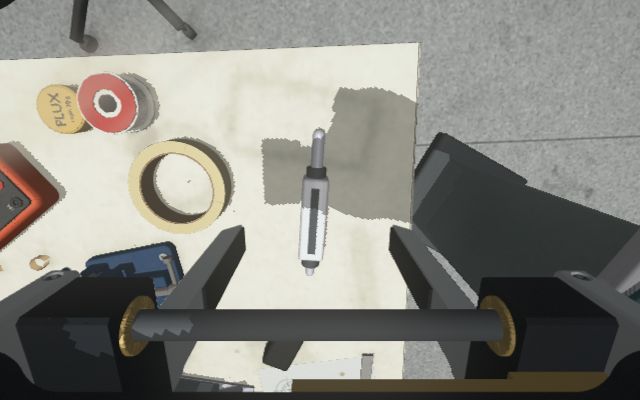

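Turning that way ran joint 7 to its limit, so I'll use the equivalent half-turn grasp. The bar is at (302–328, 167–268), stud end at the bottom.

Call:
send_rows(
  fingers=[-1,-1,-1,-1,-1,-1,-1,-1,-1,-1,-1,-1],
  xyz=[
    [0,0,0],
    [0,0,0],
    [0,0,0],
    [0,0,0],
    [0,0,0],
    [0,0,0],
    [0,0,0],
    [0,0,0],
    [0,0,0],
    [0,0,0],
    [0,0,0],
    [0,0,0],
  ],
  rot=[
    [0,0,-8.4],
    [0,0,-8.4],
    [0,0,-8.4],
    [0,0,-8.4],
    [0,0,-8.4],
    [0,0,-8.4],
    [0,0,-8.4],
    [0,0,-8.4],
    [0,0,-8.4],
    [0,0,-8.4],
    [0,0,-8.4],
    [0,0,-8.4],
  ],
)

```text
time_s: 10.5
tool_pos: [0.5233, 0.0216, 0.128]
ee_rot: [[0.781, 0.625, -0.004], [0.625, -0.781, 0.001], [-0.003, -0.003, -1.0]]
force: [0.3, -0.5, 0.5]
finger_gap: 0.0938
grip_force: 0.0
```

Call:
send_rows(
  fingers=[-1,-1,-1,-1,-1,-1,-1,-1,-1,-1,-1],
  xyz=[
    [0,0,0],
    [0,0,0],
    [0,0,0],
    [0,0,0],
    [0,0,0],
    [0,0,0],
    [0,0,0],
    [0,0,0],
    [0,0,0],
    [0,0,0],
    [0,0,0],
  ],
  rot=[
    [0,0,-8.4],
    [0,0,-8.4],
    [0,0,-8.4],
    [0,0,-8.4],
    [0,0,-8.4],
    [0,0,-8.4],
    [0,0,-8.4],
    [0,0,-8.4],
    [0,0,-8.4],
    [0,0,0],
    [0,0,0],
  ],
)

```text
time_s: 11.6
tool_pos: [0.5233, 0.0214, 0.1279]
ee_rot: [[-0.4, 0.916, -0.004], [0.916, 0.4, 0.001], [0.002, -0.004, -1.0]]
force: [0.1, 0.8, 0.3]
finger_gap: 0.094
grip_force: 0.0
```

```bash
cat > bar.py <<'E'
from m import *
im,d,C,p=wcam();s=get_state();print(s['time_s'],s['tool_pos'],s['ee_rot'],s['qpos'])
W,u,v=cloud(d,C,p);z=W[:,2]*1e3;q=W[:,:2]*1e3
k=(abs(q[:,0]-513)<90)&(abs(q[:,1]-45)<90)&(v<330)&(abs(z-26)<2.5)
m=np.zeros((400,640),np.uint8);m[v[k],u[k]]=255
n,l,st,ce=cv2.connectedComponentsWithStats(m);i=1+st[1:,4].argmax();print(st[i])
kk=k&(l[v,u]==i);print(cv2.minAreaRect(q[kk].astype(np.float32)),np.median(z[kk]))
E
python3 bar.py
```

```text
11.65 [0.52327163 0.0215111  0.12790793] [[-4.00629542e-01  9.16229708e-01 -4.36948870e-03]
 [ 9.16237240e-01  4.00635696e-01  5.99731461e-04]
 [ 2.30006493e-03 -3.76321813e-03 -9.99990274e-01]] [ 0.50349522  0.42746038 -0.74044327  1.91532074  0.35270053  0.9368173
  0.00605358]
[ 305  119   28   90 2348]
((512.691162109375, 49.09974670410156), (25.72576332092285, 86.40209197998047), 23.3353328704834) 25.83057188980481
```

Call:
send_rows(
  fingers=[-1,-1,-1,-1,-1,-1,-1],
  xyz=[
    [1,1.5,20],
    [0,0,30],
    [0,0,30],
    [0,0,20],
    [0,0,14],
    [0,0,7],
    [0,0,3],
  ],
  rot=[
    [-0.2,-0.1,0],
    [0,0,0],
    [0,0,0],
    [0,0,0],
    [0,0,0],
    [0,0,0],
    [0,0,0],
  ],
)

```text
time_s: 12.35
tool_pos: [0.524, 0.0235, 0.0036]
ee_rot: [[-0.404, 0.915, -0.001], [0.915, 0.404, 0.0], [0.001, -0.001, -1.0]]
force: [-0.1, -0.6, -0.4]
finger_gap: 0.0937
grip_force: 0.0
```

Call:
send_rows(
  fingers=[0.6,0.6,0.6,0.6,0.6,0.6,0.6,0.6],
  xyz=[
    [0,0,0],
    [0,0,0],
    [0,0,0],
    [0,0,0],
    [0,0,0],
    [0,0,0],
    [0,0,0],
    [0,0,0],
  ],
  rot=[
    [0,0,0],
    [0,0,0],
    [0,0,0],
    [0,0,0],
    [0,0,0],
    [0,0,0],
    [0,0,0],
    [0,0,0],
  ],
  squeeze=50,
)

```text
time_s: 13.15
tool_pos: [0.5238, 0.0234, 0.0036]
ee_rot: [[-0.405, 0.914, -0.001], [0.914, 0.405, 0.0], [0.001, -0.001, -1.0]]
force: [-0.1, 0.9, 1.3]
finger_gap: 0.0335
grip_force: 0.0
```

Call:
send_rows(
  fingers=[1,1,1,1,1],
  xyz=[
    [0,0,0],
    [0,0,0],
    [0,0,0],
    [0,0,0],
    [0,0,0],
  ],
  rot=[
    [0,0,0],
    [0,0,0],
    [0,0,0],
    [0,0,0],
    [0,0,0],
  ],
)

```text
time_s: 13.65
tool_pos: [0.5239, 0.0234, 0.0036]
ee_rot: [[-0.405, 0.914, -0.001], [0.914, 0.405, 0.0], [0.001, -0.001, -1.0]]
force: [0.6, 0.4, -1.0]
finger_gap: 0.0257
grip_force: 50.0
```

Call:
send_rows(
  fingers=[1,1,1,1,1,1],
  xyz=[
    [0,0,-5],
    [0,0,-20],
    [0,0,-25],
    [0,0,-25],
    [0,0,-20],
    [0,0,0],
  ],
  rot=[
    [0,0,0],
    [0,0,0],
    [0,0,0],
    [0,0,0],
    [0,0,0],
    [0,0,0],
  ],
)

```text
time_s: 14.25
tool_pos: [0.5251, 0.0234, 0.1009]
ee_rot: [[-0.405, 0.915, 0.002], [0.915, 0.405, -0.0], [-0.001, 0.002, -1.0]]
force: [0.2, 0.5, -3.6]
finger_gap: 0.0254
grip_force: 50.0
```

Run:
```python
from m import *
im,d,C,p=wcam();s=get_state();print(s['time_s'],s['tool_pos'],s['ee_rot'],s['finger_gap'],s['grip_force'],s['force'])
W,u,v=cloud(d,C,p);R=s['ee_rot'];q=(W-s['tool_pos'])@R*1e3
k=(abs(q[:,1])<30)&(q[:,0]>-60)&(q[:,0]<110)&(abs(q[:,2]+20)<22)
k&=(v<330)
b=k&(q[:,0]>15)
for x in range(-60,110,10):
    j=k&(abs(q[:,0]-x)<5);print(x,j.sum(),np.round([np.percentile(q[j,1],[2,98]),np.percentile(q[j,2],[2,98])],1).tolist() if j.sum() else '')
print(np.percentile(q[k,0],99.9))
cv2.imwrite('pics/w5.png',im[:,:,::-1])
```

```text
14.3 [0.52436071 0.02308573 0.09928319] [[-4.04253421e-01  9.14646921e-01  4.25282720e-04]
 [ 9.14646861e-01  4.04253581e-01 -4.02025700e-04]
 [-5.39633631e-04  2.26463241e-04 -9.99999829e-01]] 0.025584754235952623 49.992942810058594 [-0.44929472 -0.92359649 -3.79924783]
-60 0 
-50 1 [[6.4, 6.4], [-12.5, -12.5]]
-40 192 [[-4.7, 6.4], [-17.7, -12.3]]
-30 190 [[-6.5, 6.9], [-20.3, -12.7]]
-20 324 [[-8.3, 9.4], [-22.9, -14.1]]
-10 636 [[-12.0, 13.6], [-35.0, -21.6]]
0 793 [[-12.0, 13.7], [-41.2, -21.9]]
10 1878 [[-23.1, 24.7], [-41.1, -6.6]]
20 764 [[-11.4, 13.0], [-25.2, -21.4]]
30 791 [[-11.2, 13.2], [-25.1, -21.8]]
40 841 [[-11.5, 13.1], [-25.2, -21.3]]
50 872 [[-11.6, 13.2], [-25.1, -21.1]]
60 914 [[-11.4, 13.2], [-25.1, -21.4]]
70 896 [[-10.9, 12.7], [-24.7, -14.0]]
80 598 [[-8.2, 9.8], [-21.4, -12.0]]
90 336 [[-3.7, 5.4], [-16.6, -11.7]]
100 6 [[-0.5, 2.1], [-12.3, -11.1]]
94.86185095127756
```

View pics/w5.png

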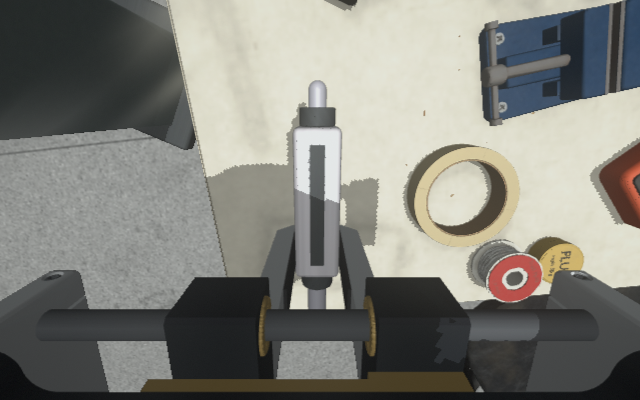

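The bar is held straight along tool x, stud forward (stud tip at (317,82)). I'll carry it to the hover pose in front of the tray.

Call:
send_rows(
  fingers=[1,1,1,1,1,1,1,1,1,1],
  xyz=[
    [20,5.1,0],
    [34,8.8,0],
    [34,8.8,0],
    [34,8.8,0],
    [34,8.8,0],
    [34,8.8,0],
    [34,8.8,0],
    [34,8.8,0],
    [34,8.8,0],
    [27,6.9,0],
  ],
  rot=[
    [0,0,0],
    [0,0,0],
    [0,0,0],
    [0,0,0],
    [0,0,0],
    [0,0,0],
    [0,0,0],
    [0,0,0],
    [0,0,0],
    [0,0,0],
  ],
)

```text
time_s: 15.3
tool_pos: [0.4689, 0.35, 0.0972]
ee_rot: [[-0.406, 0.914, -0.003], [0.914, 0.406, -0.001], [0.001, -0.003, -1.0]]
force: [0.6, -0.4, -2.3]
finger_gap: 0.0255
grip_force: 50.0
```

Call:
send_rows(
  fingers=[1,1,1,1,1,1,1,1],
  xyz=[
    [0,0,0],
    [0,0,0],
    [0,0,0],
    [0,0,0],
    [0,0,0],
    [0,0,0],
    [0,0,0],
    [0,0,0],
  ],
  rot=[
    [0,0,4],
    [0,0,6],
    [0,0,7],
    [0,0,7],
    [0,0,5.6],
    [0,0,3],
    [0,0,0],
    [0,0,0],
  ],
)

```text
time_s: 16.1
tool_pos: [0.4698, 0.3481, 0.0977]
ee_rot: [[0.15, 0.989, -0.002], [0.989, -0.15, -0.001], [-0.001, -0.002, -1.0]]
force: [-0.1, 0.2, -2.8]
finger_gap: 0.0257
grip_force: 50.0
```

```bash
cat > st.py <<'E'
from h import *
def st(s=None,pos=None,rot=None):
    s=s or get_state();pos=np.array(s['tool_pos']);Rt=np.array(s['ee_rot']);x=Rt[:,0]
    a=np.radians(16.25);R=np.array([[np.cos(a),-np.sin(a)],[np.sin(a),np.cos(a)]]);t=np.array([.5055,.3925])
    T=1e3*R.T@(pos[:2]-t);bx=R.T@x[:2];c=T+27.5*bx
    print('t',s['time_s'],'tcp',T.round(1),'z',pos[2]*1e3,'theta',np.degrees(np.arctan2(bx[0],bx[1])).round(2),'bar c',c.round(1),'stud',(c+68*bx).round(1),'F tray',(R.T@np.array(s['force'])[:2]).round(1),'Fz',s['force'][2],'tilt',Rt[:,2].round(4),'gap',s['finger_gap'])
if __name__=='__main__':st()
E
python3 st.py
```

```text
t 16.1 tcp [-46.7 -32.6] z 97.74434093616335 theta 24.87 bar c [-35.1  -7.7] stud [-6.5 54. ] F tray [-0.   0.2] Fz -2.8225715521913655 tilt [-2.2e-03 -8.0e-04 -1.0e+00] gap 0.02566129794135692
```

Call:
send_rows(
  fingers=[1,1,1,1,1,1,1],
  xyz=[
    [0,1,15],
    [0,0,25],
    [0,0,22],
    [0,0,15],
    [0,0,8],
    [0,0,4.5],
    [0,0,0],
  ],
  rot=[
    [-0.1,0,0],
    [0,0,0],
    [0,0,0],
    [0,0,0],
    [0,0,0],
    [0,0,0],
    [0,0,0],
  ],
)

```text
time_s: 16.8
tool_pos: [0.4713, 0.3483, 0.009]
ee_rot: [[0.152, 0.988, 0.0], [0.988, -0.152, -0.0], [-0.0, 0.0, -1.0]]
force: [0.7, -0.3, -3.3]
finger_gap: 0.0258
grip_force: 50.0
```

```bash
python3 st.py
```

```text
t 16.8 tcp [-45.2 -32.9] z 9.036324623908031 theta 24.97 bar c [-33.6  -7.9] stud [-4.9 53.7] F tray [ 0.6 -0.5] Fz -3.2685865760398856 tilt [ 4.e-04 -2.e-04 -1.e+00] gap 0.02576629918560191
```

Call:
send_rows(
  fingers=[1,1,1,1,1,1,1,1],
  xyz=[
    [3,0,0.3],
    [3,0,0.3],
    [3,0,0],
    [3,0,0],
    [3,0,0],
    [3,0,0],
    [2,0,0],
    [0,0,0],
  ],
  rot=[
    [0,0,0],
    [0,0,0],
    [0,0,0],
    [0,0,0],
    [0,0,0],
    [0,0,0],
    [0,0,0],
    [0,0,0],
  ],
)

```text
time_s: 17.6
tool_pos: [0.4742, 0.3683, 0.0086]
ee_rot: [[0.152, 0.988, 0.0], [0.988, -0.152, -0.0], [0.0, 0.0, -1.0]]
force: [-0.6, -1.1, -2.8]
finger_gap: 0.0257
grip_force: 50.0
```

```bash
python3 st.py
```

```text
t 17.6 tcp [-36.8 -14.4] z 8.58869053355197 theta 24.97 bar c [-25.2  10.5] stud [ 3.5 72.1] F tray [-0.9 -0.8] Fz -2.7634482728020475 tilt [ 5.e-04 -0.e+00 -1.e+00] gap 0.025723654497515746
```

Stud tip is in the recess (y 72 mm) with no contact force. Now the swing.

Call:
send_rows(
  fingers=[1,1,1,1,1],
  xyz=[
    [0.9,3.8,0],
    [0.9,3.8,0],
    [0.9,3.7,0],
    [0.8,3.7,0],
    [0,0,0],
  ],
  rot=[
    [0,0,-2.5],
    [0,0,-2.5],
    [0,0,-2.5],
    [0,0,-2.5],
    [0,0,0],
  ],
)

```text
time_s: 18.1
tool_pos: [0.4897, 0.3704, 0.0085]
ee_rot: [[-0.023, 1.0, 0.0], [1.0, 0.023, 0.0], [0.0, 0.0, -1.0]]
force: [-1.2, 2.3, -3.1]
finger_gap: 0.0256
grip_force: 50.0
```

```bash
python3 st.py
```

```text
t 18.1 tcp [-21.4 -16.8] z 8.543827635386213 theta 14.95 bar c [-14.3   9.8] stud [ 3.2 75.5] F tray [-0.5  2.5] Fz -3.103639695828636 tilt [ 3.e-04  4.e-04 -1.e+00] gap 0.025561198395381596
```

Call:
send_rows(
  fingers=[1,1,1,1],
  xyz=[
    [1.0,3.5,0.1],
    [0.9,3.5,0.1],
    [0.75,3.5,0.1],
    [0,0,0],
  ],
  rot=[
    [0,0,-2.5],
    [0,0,-2.5],
    [0,0,-2.5],
    [0,0,0],
  ],
)

```text
time_s: 18.5
tool_pos: [0.4996, 0.3742, 0.0083]
ee_rot: [[-0.152, 0.988, 0.0], [0.988, 0.152, 0.001], [0.001, 0.0, -1.0]]
force: [-0.5, 5.0, -4.3]
finger_gap: 0.0256
grip_force: 50.0
```

```bash
python3 st.py
```

```text
t 18.5 tcp [-10.8 -16. ] z 8.271298352901653 theta 7.48 bar c [-7.2 11.3] stud [ 1.7 78.7] F tray [0.9 4.9] Fz -4.287253772207323 tilt [ 3.e-04  9.e-04 -1.e+00] gap 0.025588021690081213
```

Call:
send_rows(
  fingers=[1,1,1,1,1],
  xyz=[
    [0.2,3.6,0],
    [0,3.6,0],
    [-0.1,3.6,0],
    [0,0,0],
    [0,0,0],
  ],
  rot=[
    [0,0,-2.5],
    [0,0,-2.5],
    [0,0,-2.5],
    [0,0,0],
    [0,0,0],
  ],
)

```text
time_s: 19.0
tool_pos: [0.5103, 0.3758, 0.0084]
ee_rot: [[-0.278, 0.961, 0.001], [0.961, 0.278, 0.0], [-0.0, 0.001, -1.0]]
force: [-0.7, 2.9, -3.3]
finger_gap: 0.0255
grip_force: 50.0
```

```bash
python3 st.py
python3 - <<'E'
from m import *
im,d,C,p=wcam();cv2.imwrite('pics/w6.png',cv2.resize(im[100:,150:490,::-1],None,fx=2,fy=2))
im,d=get_image('top');np.savez('top1.npz',im=im,d=d)
q=cv2.resize(im[150:260,220:330,::-1],None,fx=5,fy=5,interpolation=cv2.INTER_CUBIC);cv2.imwrite('pics/top1.png',q)
E
```

```text
t 19.0 tcp [ -0.1 -17.4] z 8.359264369024295 theta 0.12 bar c [-0.  10.1] stud [ 0.1 78.1] F tray [0.1 3. ] Fz -3.2999673302077874 tilt [ 7.e-04  1.e-04 -1.e+00] gap 0.025507768373345178
```

Side force fell from 4.9 to 3.0 N, which matches the plunger springing out into its recess. Lower to the floor, then release.

Call:
send_rows(
  fingers=[1,1,1],
  xyz=[
    [0,0,0.5],
    [0,0,0.4],
    [0,0,0],
  ],
  rot=[
    [0,0,0],
    [0,0,0],
    [0,0,0],
  ],
)

```text
time_s: 19.4
tool_pos: [0.5103, 0.3757, 0.0076]
ee_rot: [[-0.28, 0.96, 0.001], [0.96, 0.28, -0.0], [-0.0, 0.001, -1.0]]
force: [-3.5, -0.0, 2.6]
finger_gap: 0.0257
grip_force: 50.0
```

Call:
send_rows(
  fingers=[0.4,0.3,0.2,0.2,0.2,0.2],
  xyz=[
    [0,0,0],
    [0,0,0],
    [0,0,0],
    [0,0,0],
    [0,0,0],
    [0,0,0],
  ],
  rot=[
    [0,0,0],
    [0,0,0],
    [0,0,0],
    [0,0,0],
    [0,0,0],
    [0,0,0],
  ],
)

```text
time_s: 20.0
tool_pos: [0.5105, 0.3757, 0.0074]
ee_rot: [[-0.28, 0.96, 0.001], [0.96, 0.28, -0.0], [-0.0, 0.001, -1.0]]
force: [-0.1, -0.1, 0.1]
finger_gap: 0.0376
grip_force: 0.0
```

```bash
python3 st.py
```

```text
t 20.0 tcp [  0.1 -17.5] z 7.437013968012513 theta -0.01 bar c [ 0. 10.] stud [ 0. 78.] F tray [-0.2 -0.1] Fz 0.08349074328115227 tilt [ 6.e-04 -2.e-04 -1.e+00] gap 0.03764521399399691
```

Call:
send_rows(
  fingers=[0.2,0.2,0.2,0.2,0.2,0.2,0.2,0.2],
  xyz=[
    [0,0,-5],
    [0,0,-15],
    [0,0,-25],
    [0,0,-40],
    [-20,0,-40],
    [-30,0,-40],
    [-20,0,-30],
    [0,0,0],
  ],
  rot=[
    [0,0,0],
    [0,0,0],
    [0,0,0],
    [0,0,0],
    [0,0,0],
    [0,0,0],
    [0,0,0],
    [0,0,0],
  ],
)

```text
time_s: 20.8
tool_pos: [0.5326, 0.3069, 0.2077]
ee_rot: [[-0.277, 0.961, 0.007], [0.961, 0.277, 0.001], [-0.001, 0.007, -1.0]]
force: [0.2, -0.5, -0.1]
finger_gap: 0.0377
grip_force: 0.0
```

Run:
```python
from m import *
im,d,C,p=wcam();s=get_state();print(s['time_s'],s['tool_pos'])
W,u,v=cloud(d,C,p);a,t=np.radians(16.25),np.array([.5055,.3925]);q=toT(W,a,t);z=W[:,2]*1e3
for y in(-35,-20,-5,10,25,40,50):
    k=(abs(z-30)<2.5)&(abs(q[:,0])<22)&(abs(q[:,1]-y)<4)
    print(y,k.sum(),np.percentile(q[k,0],[2,98]).round(1) if k.sum() else '',np.median(z[k]) if k.sum() else '')
k=(abs(z-30)<2.5)&(abs(q[:,0])<22)&(abs(q[:,1])<64);print('bar y',np.percentile(q[k,1],[.5,99.5]))
for y in(-45,-10,30):
    k=(abs(z-26)<3)&(abs(q[:,0]-60)<34)&(abs(q[:,1]-y)<4);print('tin',y,np.percentile(q[k,0],[2,98]) if k.sum() else '')
cv2.imwrite('pics/w7.png',cv2.resize(im[:260,160:480,::-1],None,fx=2.2,fy=2.2,interpolation=cv2.INTER_CUBIC))
```

```text
20.85 [0.53121172 0.30783482 0.2053429 ]
-35 22 [-10.8   9.4] 28.85885391036905
-20 152 [-12.3  12.2] 29.955641472395293
-5 150 [-12.1  12.1] 29.945166706590282
10 176 [-11.9  12.1] 30.025582500194744
25 177 [-12.1  12. ] 29.775515219970572
40 179 [-12.4  12. ] 29.891106429962065
50 168 [-12.3  11.9] 29.56519518720743
bar y [-31.74961094  54.2335269 ]
tin -45 [37.46375442 93.01004436]
tin -10 [36.89984477 92.67028284]
tin 30 [37.1348189  92.55361711]
```

View pics/w7.png

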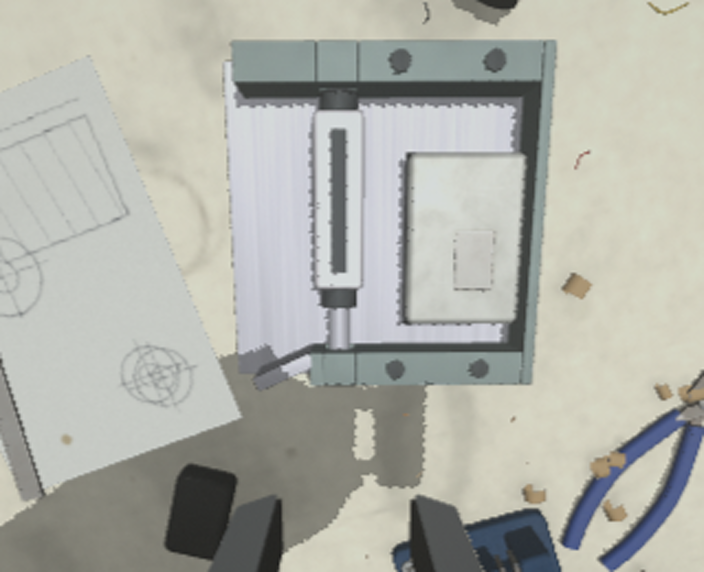

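The bar lies flat and square across the tray: top at 30 mm, centred at x≈0, y≈11 mm. The stud end is against the left wall at (338,95) and the plunger enters the right recess at (340,348). The tin is still home against the rear wall.

```bash
python3 -c "
from cell import *
print(close_job())"
```

```text
the job is handed in; nothing more can be done
None
```

Job handed in at about 21 s: the tin is square against the rear wall, and the bar lies on the tray floor with the stud in the left recess and the plunger sprung into the right one, with the gripper clear; the hand-in returned no verdict.

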